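# Scoop the bearing ball out of the grinder's cooling pot

### The arm

A 6-joint arm with a two-finger parallel gripper is mounted at the origin on the work surface. World frame = base frame: x ahead of the robot, y to its left, z up, the work surface at z = 0. Lengths are in mm, angles in rad, forces in N, time in s.
With the tool pointing down it reaches from about 400 to 825 mm from the base axis. Payload 7 kg.
Tool frame: the origin (TCP) lies between the finger pads; the fingertips stand 11 mm ahead of it and the grasp point (between the pads) lies 8 mm behind it; z points along the fingers, y is the line along which they close (so a half turn about z gives the same grasp; the last joint's range is limited). The gripper opens to 85 mm and grips with 20 to 120 N. Pads are 22 mm wide; open, the fingers measure 114 mm over their backs; the gripper's body (76 mm by 85 mm) begins 54 mm behind the grasp point. The pads swing forward as they close: fully open they stand 13 mm farther back than shut.
Start: joints at [1.461, 0.359, 0.012, 0, -1.224, -0.288], TCP at [261.495, 622.266, 242.302] pointing down, gripper open.
Joint ranges: [-3.07, 3.07], [-1.43, 2.12], [-1.02, 1.25], [-3.03, 1.67], [-3.05, -0], [-3.03, 3.03]. Speed limits (rad/s): [2.39, 2.39, 3.01, 3.14, 3.14, 3.14].

### API

Orientations are given as a rotation vector (axis times angle).
In Python, from workcell import sensors, get_image, camera_info, robot gives the robot as it stands. The module is installed in compiled form; this text tells all that it offers.
- The arm moves only by the tool arm_command, never from a script. Its argument "commands" is a list that holds one entry, the list of rows, each a list of 7 numbers: the shift along the tool's x, y, z in m, then the turn, a rotation vector about the tool's x, y, z in rad, then the finger opening in m, from 0 to 0.0854. In form: [[[tx, ty, tz, rx, ry, rz, grip], ...]]. A call has 1 to 12 rows; each row is the pose to reach, as a shift and turn from the pose commanded when the call began, along the tool's axes at that moment; what a row does not reach only later rows make up. A row lasts 1/10 s, in which the tool goes at most 50 mm and 8.59 degrees, less where a joint would pass 70% of its speed; a pose out of reach is approached as far as the arm can. A call with a gripper value outside its range is refused whole. The fingers move at their own pace and stop on an object; "grip_force" is the grip in N (left out, the last holds). Time passes only in rows, so rows that repeat a pose let the fingers close. It gives the time, the measured TCP pose, the force, the opening and the grip force at its end, in the units of the state.
- sensors.state(): the state, without advancing time (a new reading comes with each control period).
- get_image(name): name is "side" or "top" or "wrist"; returns (picture, depth): 400x640x3 uint8, red, green, blue; 400x640 float32, mm along the optical axis (not along the pixel's ray), 0 where there is no reading.
- camera_info(name): a dict with "mtx" (3x3 intrinsics, pixels), "D" ([k1, k2, p1, p2, k3] as OpenCV has them; the pictures are not rectified), "rvec" (rotation vector, rad) and "tvec" (3), from world to camera coordinates, as OpenCV has them. Camera axes: x right, y down, z forward; pixel columns grow to the right and rows downward; lengths in mm; the calibration is good to about 2 mm. A picture is of the moment at which its call begins: read the wrist's pose just before it. camera_info takes no time and is no camera call; for the wrist camera it gives the pose at the moment of the call.
- robot.job_done(): hands the job in; it is judged then, once.
The state is a dict: "time": time; "qpos": joint angles; "joint_vel": joint speeds; "effort": joint torques, N m; "ee_pos": TCP position; "tool_rot": TCP orientation; "wrist_force": force on the tool from outside, world axes, zero at the start; "torque": the same for the moment, N m; "gripper_width": opening from 0.0 (shut) to 1.0 (fully open); "finger_force": force on a finger pad.
Only numpy, scipy, OpenCV 4.12 (cv2) and the standard library are available. Lean on these libraries where they do the work, as an engineer would, in place of code of your own. Each camera call takes 0.05 s, during which the arm holds its last target. There are 200 camera calls.

### The job

The steel bearing ball has dropped into the empty cooling pot, whose narrow mouth no hand fits. Take the standing scoop by its wooden grip, angle it into the pot so that its lip slides under the ball against the wall, right it with the ball inside and lift it out. Then set the scoop down upright in the rectangular tray, with the ball still in it, and let go.

Things in the scene. Friction and masses are not known exactly. Their poses are not given: they have to be found in the camera images.
- scoop_grip (a point): Centre of the dark wooden grip of the metal scoop that stands loose and upright on the bench (220 g). Scoop axes: z up as it stands, x to its open front, y across. The grip is an upright block 24 (x) by 18 (y) by 74 mm (z); close the fingers along y. It lies 50 mm behind (-x) and 150 mm above the heel. An 8 mm rod slants from the bowl's back wall (28 mm behind the heel) up to it.
- scoop_heel (a point): The same scoop's heel, on its underside mid-width; same axes. The flat floor it stands on runs 28 mm back from here; ahead, the floor rises as a ramp at 25 degrees to the lip, 22 mm ahead and 10 mm up. Pitched 25 degrees nose down, the ramp lies flat, lip 24 mm ahead. Bowl 48 mm wide (43 inside), floor 2 to 2.5 mm thick, sides 26 mm high, 16 along the ramp, back 32, front open.
- ball_center (a point): Centre of the loose, polished and slippery steel bearing ball, 30 mm in diameter, 110 g, lying on the pot's floor near the wall on the left side (+y) as the robot sees it. It rolls when pushed; pushed towards the wall with the scoop's lip it stops at the wall and then rolls over the lip onto the ramp.
- pot: The cooling pot, a round dark steel pot with a drawn-in shoulder, fixed to the bench. Origin at the centre of its underside, z up. 90 mm high, 152 mm across outside; inside a flat floor 6 mm above the bench, 144 mm across up to 70 mm high, then a shoulder narrowing to the round mouth, 114 mm across, at the top.
- tray: The rectangular low steel tray, fixed to the bench (the round dish near it is not meant). Origin at the centre of its underside; 150 mm along its x, 120 mm along its y, rim 16 mm high, walls and floor 3 mm thick.
There are look-alikes about, which are no part of the job. What is shaped like the part that bears scoop_grip but blue or purple is not meant.

How it is judged:
By the outcome, as a careful person would: the job done as asked, in the order asked, and still so for the second after the job is handed in, with the robot touching nothing.
It also fails if it takes over 53 s, if anything falls off the work surface, if the arm or the gripper's body presses on something with over 40 N, if the wrist force passes 120 N, or if a joint passes its speed limit or range.

## Working session

There is one attempt and no reset: what is moved stays moved. The work goes in short steps, Python scripts to look and compute and a tool call to move; the robot and the scene stay as the last step left them, time stands still between calls to the robot, and variables do not carry over. Pictures are saved under pics/ and viewed, at most 10 in all, crops included, and the job is handed in when it is done.

Besides the shell and the picture viewer there is one more tool, called by a JSON object that holds its "method" and its "body", one argument or row to a line. arm_command: Moves the arm, as the interface text tells. Its arguments: {"type":"object","properties":{"commands":{"type":"array","items":{"type":"array","items":{"type":"array","items":{"type":"number"}}}},"grip_force":{"type":"number"}},"required":["commands"]}

```bash
mkdir -p pics; cat > h.py <<'E'
import numpy as np, cv2
from workcell import sensors,get_image,camera_info,robot
from scipy.spatial.transform import Rotation as R
def grab(n):
    ci=camera_info(n); im,d=get_image(n); np.savez('last_%s.npz'%n,im=im,d=d,K=ci['mtx'],D=np.array(ci['D'],float),r=np.array(ci['rvec'],float),t=np.array(ci['tvec'],float)); return im,d
def load(n): return np.load('last_%s.npz'%n)
def cloud(c):
    h,w=c['d'].shape; u,v=np.meshgrid(np.arange(w),np.arange(h))
    p=cv2.undistortPoints(np.stack([u,v],-1).reshape(-1,1,2).astype(np.float64),c['K'],c['D']).reshape(h,w,2)
    P=np.dstack([p,np.ones((h,w))])*c['d'][...,None]
    M=cv2.Rodrigues(c['r'])[0]
    W=(P.reshape(-1,3)-c['t'].reshape(1,3))@M
    W=W.reshape(h,w,3); W[c['d']==0]=np.nan; return W
E
python3 - <<'E'
from h import *
a,_=grab('side');b,_=grab('top')
cv2.imwrite('pics/side.png',a[...,::-1]);cv2.imwrite('pics/top.png',b[...,::-1])
s=sensors.state();print(s)
E
```

```text
{'time': 0.1, 'qpos': array([ 1.46109289e+00,  3.59332861e-01,  1.11663898e-02, -3.36074501e-04,
       -1.22407870e+00, -2.88100245e-01]), 'joint_vel': array([-0.00111011, -0.00169206,  0.00208395,  0.00187872,  0.00238647,
        0.00046648]), 'effort': array([-1.58330997e-03, -5.84761441e+01,  2.94110298e+01,  6.95464835e+00,
       -3.17021499e-03,  1.46144652e-05]), 'ee_pos': array([261.34597812, 621.91503101, 241.44792889]), 'tool_rot': array([ 3.07817576e+00, -6.20641951e-01, -2.91518901e-04]), 'wrist_force': array([ 0.41611869,  0.0521253 , -0.56534829]), 'torque': array([-0.04218234, -0.03246782,  0.00327027]), 'finger_force': 0.0, 'gripper_width': 0.9973542912035072}
```

View pics/side.png

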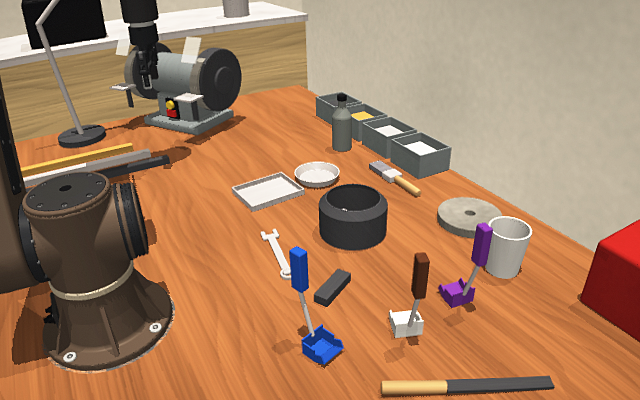

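View pics/top.png

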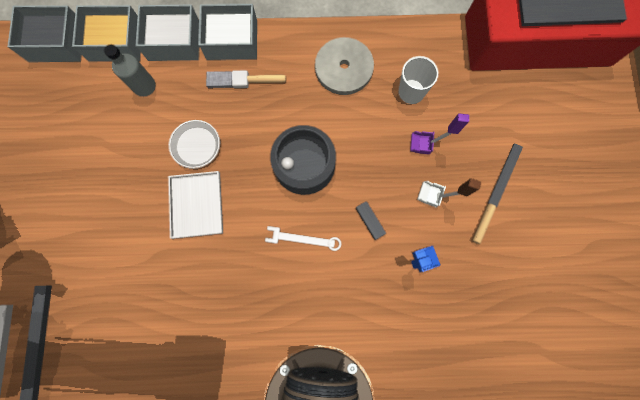

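Side view: dark-brown wooden grip at (420,275) with the metal bowl at (405,323). Top view: its grip is at (469,187) and its bowl at (431,194). Look-alikes are the blue scoop (top 426,259; side 300,270) and the purple one (top 458,125; side 482,245). The dish at top (194,145) could be mistaken for the tray at (195,205). The pot is at (303,160) and the ball at (287,163). I choose the brown one.

```bash
python3 - <<'E'
from h import *
from scipy.optimize import least_squares
out=[]
for n in ('top','side'):
    c=load(n);W=cloud(c);im=c['im']
    M=cv2.Rodrigues(c['r'])[0];print(n,'cam',-M.T@c['t'].ravel(),c['K'][0,0])
    hsv=cv2.cvtColor(im,cv2.COLOR_RGB2HSV)
    box={'top':(160,215,405,490),'side':(245,345,385,435)}[n]
    m=np.zeros(im.shape[:2],bool);m[box[0]:box[1],box[2]:box[3]]=1
    P=W[m];P=P[np.isfinite(P).all(1)]
    g=P[(P[:,2]>120)&(P[:,2]<200)];print('grip n',len(g),g.mean(0),g.min(0),g.max(0))
    b=P[(P[:,2]>4)&(P[:,2]<45)];print('bowl',len(b),b.mean(0),b.min(0),b.max(0), cv2.minAreaRect(b[:,:2].astype(np.float32)))
    r=P[(P[:,2]>45)&(P[:,2]<110)];print('rod',len(r), r.mean(0) if len(r) else'')
    print('bench z',np.nanmedian(W[{'top':(slice(280,320),slice(250,350)),'side':(slice(350,370),slice(230,290))}[n]][...,2]))
    # pot rim
    box={'top':(120,200,265,342),'side':(180,255,312,395)}[n]
    P=W[box[0]:box[1],box[2]:box[3]].reshape(-1,3);P=P[np.isfinite(P).all(1)]
    q=P[(P[:,2]>85)&(P[:,2]<96)]
    f=lambda x:np.hypot(q[:,0]-x[0],q[:,1]-x[1])-x[2]
    s=least_squares(f,[q[:,0].mean(),q[:,1].mean(),60]);print('pot',s.x,np.std(s.fun),len(q),np.median(q[:,2]))
    box={'top':(165,245,160,230),'side':(165,215,225,310)}[n]
    P=W[box[0]:box[1],box[2]:box[3]].reshape(-1,3);P=P[np.isfinite(P).all(1)]
    q=P[(P[:,2]>9)&(P[:,2]<22)];print('tray',len(q),cv2.minAreaRect(q[:,:2].astype(np.float32)))
    if n=='top':
        P=W[148:178,272:303].reshape(-1,3);q=P[(P[:,2]>20)&(P[:,2]<40)];print('ball',len(q),q.mean(0),q.max(0))
        cv2.imwrite('pics/crop.png',cv2.resize(im[110:220,260:500,::-1],None,fx=3.3,fy=3.3,interpolation=cv2.INTER_CUBIC))
E
```

```text
top cam [261.92466189 -21.32288741 993.70095898] 417.5734759001129
grip n 270 [ 441.54488264 -314.80015278  165.39332926] [ 432.3049828  -330.45435348  120.10301894] [ 456.43034276 -305.37711694  191.00195864]
bowl 450 [ 458.30049983 -299.69295065   14.1943589 ] [ 405.69639474 -415.80198585    4.00014205] [ 543.66225385 -225.27795437   43.64770536] ((476.04296875, -319.9703369140625), (196.3526153564453, 124.23661804199219), 84.47676086425781)
rod 45 [ 447.39239366 -307.45844731   71.71665806]
bench z -0.03298528043356288
pot [543.52160962  25.11787725  62.2548797 ] 2.339281823295547 494 88.46428929882971
tray 481 ((458.1860656738281, 288.2674255371094), (173.90069580078125, 121.24381256103516), 4.469232082366943)
ball 121 [541.44583269  64.75979277  30.57346005] [578.50583714  92.86598306  38.68714854]
side cam [  40.18237677 -757.9043654   624.34536077] 491.74828385256393
grip n 664 [ 439.00520604 -324.67607448  159.44151248] [ 431.30799599 -333.56339316  120.00366599] [ 453.2185588  -307.07114355  189.50890481]
bowl 676 [ 456.6639124  -283.00275601   16.9108784 ] [ 429.66510956 -308.37253128    4.01901395] [ 615.6981453  -101.28127045   44.61725013] ((532.7799072265625, -206.2447509765625), (263.8614807128906, 70.23722076416016), 46.41632843017578)
rod 110 [ 445.34749817 -312.99649698   75.97500522]
bench z 0.37519702412946415
pot [542.63488586  24.11354381  61.48142075] 2.226592089454794 364 88.2585117576563
tray 576 ((488.2417907714844, 288.1528625488281), (234.5839385986328, 128.15640258789062), 3.3404016494750977)
```

View pics/crop.png

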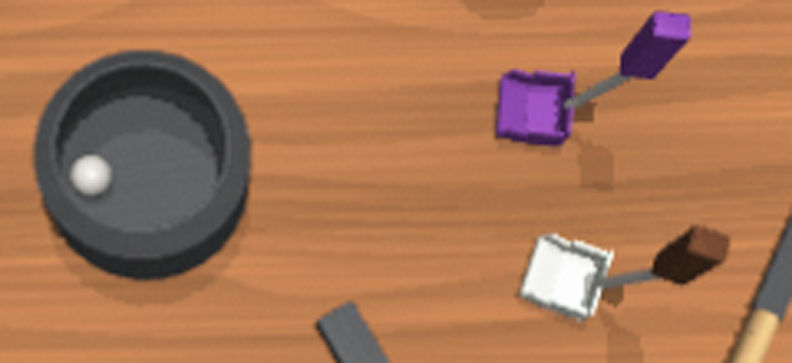

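The crop shows the metal bowl at (565,277) with the dark-brown grip at (690,255), so the choice holds. Next I'll fit the scoop, ball, tray and pot precisely.

```bash
cat > fit.py <<'E'
from h import *
from scipy.optimize import least_squares
def sdf(p,c,h): # box
    q=np.abs(p-c)-h; return np.linalg.norm(np.maximum(q,0),axis=1)+np.minimum(q.max(1),0)
def model(p):
    d=[sdf(p,[-50,0,150],[12,9,37]),sdf(p,[-14,0,1.2],[14,24,1.2]),sdf(p,[-27,0,16],[1.2,24,16])]
    for s in(-1,1): d.append(sdf(p,[-14,s*22.8,13],[14,1.2,13]))
    c,s=np.cos(np.radians(25)),np.sin(np.radians(25))
    q=p@np.array([[c,0,-s],[0,1,0],[s,0,c]]) # rotate so ramp is flat
    d.append(sdf(q,[12,0,1.2],[12,24,1.2]))
    for k in(-1,1): d.append(sdf(q,[12,k*22.8,8],[12,1.2,8]))
    a=np.array([-28,0,25.]);b=np.array([-50,0,113.]);t=np.clip((p-a)@(b-a)/((b-a)@(b-a)),0,1)
    d.append(np.linalg.norm(p-a-t[:,None]*(b-a),axis=1)-4)
    return np.min(np.abs(d),axis=0)
def fitscoop(P,x0):
    def f(x):
        q=P-np.array([x[0],x[1],0]);c,s=np.cos(x[2]),np.sin(x[2])
        return model(np.c_[c*q[:,0]+s*q[:,1],-s*q[:,0]+c*q[:,1],q[:,2]])
    return least_squares(f,x0,loss='soft_l1',f_scale=2)
E
python3 - <<'E'
from fit import *
allP=[]
for n in('top','side'):
    W=cloud(load(n)).reshape(-1,3);W=W[np.isfinite(W).all(1)]
    P=W[(np.hypot(W[:,0]-448,W[:,1]+298)<65)&(W[:,2]>4)&(W[:,2]<195)]
    allP.append(P)
for P in allP+[np.vstack(allP)]:
    best=min((fitscoop(P,[455,-275,np.radians(a)]) for a in(30,60,90,120)),key=lambda s:s.cost)
    x=best.x;print(len(P),x[:2],np.degrees(x[2]),'grip',x[0]-50*np.cos(x[2]),x[1]-50*np.sin(x[2]),np.median(best.fun))
for n in('top','side'):
    W=cloud(load(n));im=load(n)['im'];W=W.reshape(-1,3)
    q=W[(np.abs(W[:,0]-458)<88)&(np.abs(W[:,1]-288)<72)&(W[:,2]>11)&(W[:,2]<20)]
    def ft(x):
        c,s=np.cos(x[2]),np.sin(x[2]);a=q[:,:2]-x[:2];u=np.abs(a@[c,s])-73.5;v=np.abs(a@[-s,c])-58.5
        return np.minimum(np.abs(u),np.abs(v))
    for a in (0.05,1.55):
        s=least_squares(ft,[458,288,a],loss='soft_l1');print('tray',len(q),s.x,s.cost,q.min(0),q.max(0))
# ball
c=load('top');W=cloud(c);im=c['im'].astype(int)
b=(im.min(2)>120)&(np.arange(400)[:,None]>140)&(np.arange(400)[:,None]<185);b[:,:270]=0;b[:,:310]&=True;b[:,310:]=0
P=W[b];P=P[np.isfinite(P).all(1)];P=P[P[:,2]>18]
s=least_squares(lambda x:np.linalg.norm(P-[x[0],x[1],21],axis=1)-15,[541,65],loss='soft_l1');print('ball',len(P),s.x,np.median(P,0),s.cost,np.argwhere(b).mean(0))
E
```

```text
683 [ 462.69517138 -273.16316188] 68.24437907665794 grip 444.1627436196286 -319.60182164619204 0.5446757046358286
1485 [ 462.68574126 -272.49482166] 68.40195510104098 grip 444.28109997291244 -318.9842740053574 0.544662773181722
2168 [ 462.71487195 -272.65737593] 68.35966224078561 grip 444.2759195038081 -319.1332302270995 0.5585585364707963
tray 405 [4.48533283e+02 2.86242438e+02 8.04246630e-02] 793.7638242975995 [370.0229922  221.43520859  11.04769658] [545.65827132 350.26435272  19.99194461]
tray 405 [460.89563334 302.31465167   1.64722872] 4771.406324724918 [370.0229922  221.43520859  11.04769658] [545.65827132 350.26435272  19.99194461]
tray 372 [4.48250428e+02 2.85935682e+02 8.19238507e-02] 620.2212674808715 [370.05765229 218.92011349  11.01621146] [545.73999444 353.47556146  19.99590395]
tray 372 [459.98296463 300.63340689   1.64269639] 4009.387986948136 [370.05765229 218.92011349  11.01621146] [545.73999444 353.47556146  19.99590395]
ball 109 [542.66234067  64.75573875] [540.12427363  64.79641343  31.72208143] 63.1610983512603 [162.28070175 287.09649123]
```

```bash
cat > k.py <<'E'
from h import *
import json,os
F=np.diag([-1.,1,-1])
def Rt(psi,th): return R.from_euler('ZY',[psi,th],degrees=True).as_matrix()@F
def tcp_from_heel(h,psi,th,off=(-50,0,142.)): return np.array(h)+R.from_euler('ZY',[psi,th],degrees=True).apply(off)
def getcmd():
    if os.path.exists('cmd.json'): d=json.load(open('cmd.json'));return np.array(d['p']),np.array(d['R'])
    return np.array([261.495,622.266,242.302]),R.from_rotvec([3.07817576,-.62064195,0]).as_matrix()
def plan(targets): # [(p,R)], prints rows rel. to cmd; saves final as cmd (rounded as printed)
    p0,R0=getcmd()
    for p,Rm in targets:
        t=np.round(R0.T@(np.array(p)-p0)/1000,4);r=np.round(R.from_matrix(R0.T@Rm).as_rotvec(),4)
        print(list(map(float,np.r_[t,r])),' |mm|%.0f deg %.0f'%(np.linalg.norm(np.array(p)-p0),np.degrees(np.linalg.norm(r))))
    json.dump(dict(p=(p0+R0@t*1000).tolist(),R=(R0@R.from_rotvec(r).as_matrix()).tolist()),open('cmd.json','w'))
def st():
    s=sensors.state();p0,R0=getcmd()
    print('t',s['time'],'p',s['ee_pos'].round(1),'perr',(s['ee_pos']-p0).round(2),'rerr deg',np.degrees(R.from_matrix(R0.T@R.from_rotvec(s['tool_rot']).as_matrix()).as_rotvec()).round(2),'F',s['wrist_force'].round(1),'w',s['gripper_width'].round(3),'ff',s['finger_force'],'q',s['qpos'].round(2))
E
python3 - <<'E'
from k import *
# two calls
plan([([500,150,270],Rt(68.4+45,0))])
plan([([444.3,-319.1,260],Rt(68.4,0))])
plan([([444.3,-319.1,142.5],Rt(68.4,0))])
E
```

```text
[0.4029, 0.343, -0.0271, 0.0013, -0.0008, 0.7645]  |mm|530 deg 44
[0.4084, 0.2374, 0.01, -0.0, 0.0, 0.7854]  |mm|472 deg 45
[-0.0, 0.0, 0.1175, -0.0, 0.0, -0.0]  |mm|118 deg 0
```

{"method": "arm_command", "body": {
  "commands": [
    [[0.403,0.343,-0.0277,0.0013,-0.0008,0.7645,0.06],[0.403,0.343,-0.0277,0.0013,-0.0008,0.7645,0.06],[0.403,0.343,-0.0277,0.0013,-0.0008,0.7645,0.06],[0.403,0.343,-0.0277,0.0013,-0.0008,0.7645,0.06],[0.403,0.343,-0.0277,0.0013,-0.0008,0.7645,0.06],[0.403,0.343,-0.0277,0.0013,-0.0008,0.7645,0.06],[0.403,0.343,-0.0277,0.0013,-0.0008,0.7645,0.06],[0.403,0.343,-0.0277,0.0013,-0.0008,0.7645,0.06],[0.403,0.343,-0.0277,0.0013,-0.0008,0.7645,0.06],[0.403,0.343,-0.0277,0.0013,-0.0008,0.7645,0.06],[0.403,0.343,-0.0277,0.0013,-0.0008,0.7645,0.06],[0.403,0.343,-0.0277,0.0013,-0.0008,0.7645,0.06]]
  ]
}}

```text
time: 1.3
ee_pos: [501.0, 146.9, 269.9]
tool_rot: [-2.622, 1.729, 0.001]
wrist_force: [0.7, 0.3, -0.1]
gripper_width: 0.703
finger_force: 0.0
```

{"method": "arm_command", "body": {
  "commands": [
    [[0.4084,0.2374,0.01,0,0,0.7854,0.06],[0.4084,0.2374,0.01,0,0,0.7854,0.06],[0.4084,0.2374,0.01,0,0,0.7854,0.06],[0.4084,0.2374,0.01,0,0,0.7854,0.06],[0.4084,0.2374,0.01,0,0,0.7854,0.06],[0.4084,0.2374,0.01,0,0,0.7854,0.06],[0.4084,0.2374,0.01,0,0,0.7854,0.06],[0.4084,0.2374,0.01,0,0,0.7854,0.06],[0.4084,0.2374,0.01,0,0,0.7854,0.06],[0.4084,0.2374,0.01,0,0,0.7854,0.06],[0.4084,0.2374,0.01,0,0,0.7854,0.06],[0.4084,0.2374,0.01,0,0,0.7854,0.06]]
  ]
}}

```text
time: 2.5
ee_pos: [444.3, -319.1, 258.7]
tool_rot: [-1.764, 2.599, 0.003]
wrist_force: [1.6, 0.5, 0.4]
gripper_width: 0.701
finger_force: 0.0
```

```bash
python3 - <<'E'
from k import *
p,Rm=getcmd();json.dump(dict(p=[444.3,-319.1,260],R=Rt(68.4,0).tolist()),open('cmd.json','w'))
st()
a,_=grab('wrist');cv2.imwrite('pics/w1.png',a[...,::-1])
from fit import *
W=cloud(load('wrist')).reshape(-1,3);W=W[np.isfinite(W).all(1)]
P=W[(np.hypot(W[:,0]-448,W[:,1]+298)<65)&(W[:,2]>4)&(W[:,2]<195)];print(len(P))
s=fitscoop(P,[462.7,-272.7,1.193]);x=s.x;print(x,np.degrees(x[2]),x[0]-50*np.cos(x[2]),x[1]-50*np.sin(x[2]),np.median(s.fun))
E
```

```text
Traceback (most recent call last):
  File "k.py", line 17, in st
    print('t',s['time'],'p',s['ee_pos'].round(1),'perr',(s['ee_pos']-p0).round(2),'rerr deg',np.degrees(R.from_matrix(R0.T@R.from_rotvec(s['tool_rot']).as_matrix()).as_rotvec()).round(2),'F',s['wrist_force'].round(1),'w',s['gripper_width'].round(3),'ff',s['finger_force'],'q',s['qpos'].round(2))
                                                                                                                                                                                                                             ^^^^^^^^^^^^^^^^^^^^^^^^
AttributeError: 'float' object has no attribute 'round'
```

```bash
sed -i "s/s\['gripper_width'\].round(3)/round(s['gripper_width'],3)/" k.py; python3 - <<'E'
from k import *
st()
a,_=grab('wrist');cv2.imwrite('pics/w1.png',a[...,::-1])
from fit import *
W=cloud(load('wrist')).reshape(-1,3);W=W[np.isfinite(W).all(1)]
P=W[(np.hypot(W[:,0]-448,W[:,1]+298)<65)&(W[:,2]>4)&(W[:,2]<195)];print(len(P))
s=fitscoop(P,[462.7,-272.7,1.193]);x=s.x;print(x,np.degrees(x[2]),x[0]-50*np.cos(x[2]),x[1]-50*np.sin(x[2]),np.median(s.fun))
E
```

```text
t 2.5 p [ 444.3 -319.1  258.7] perr [-0.02  0.01 -1.32] rerr deg [-0.08 -0.09  0.07] F [1.6 0.5 0.4] w 0.701 ff 0.0 q [-0.27  0.14 -0.24 -0.   -1.19 -0.11]
1491
[ 461.46900679 -273.70311847    1.19932031] 68.71599232516482 443.31944859348073 -320.29274754583315 0.6576562812012128
```

View pics/w1.png

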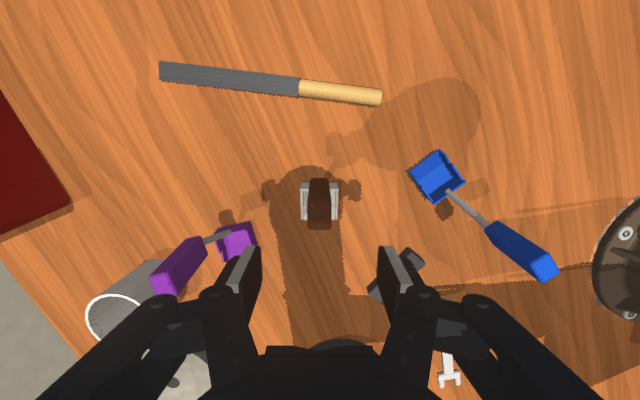

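The wrist view shows the brown grip at (319,203), centred between the pads. The purple (180,265) and blue (520,250) scoops are clear of the fingers. Descending.

{"method": "arm_command", "body": {
  "commands": [
    [[0,0,0.03,0,0,0,0.06],[0,0,0.06,0,0,0,0.06],[0,0,0.09,0,0,0,0.06],[0,0,0.117,0,0,0,0.06],[0,0,0.117,0,0,0,0.06],[0,0,0.117,0,0,0,0.04],[0,0,0.117,0,0,0,0.01],[0,0,0.117,0,0,0,0.005],[0,0,0.117,0,0,0,0.005],[0,0,0.117,0,0,0,0.005],[0,0,0.117,0,0,0,0.005],[0,0,0.117,0,0,0,0.005]]
  ],
  "grip_force": 60
}}

```text
time: 3.75
ee_pos: [445.1, -319.3, 144.0]
tool_rot: [-1.765, 2.596, -0.001]
wrist_force: [-1.4, 2.3, 7.8]
gripper_width: 0.201
finger_force: 58.8
```

{"method": "arm_command", "body": {
  "commands": [
    [[0,0,-0.01,0,0,0,0.005],[0,0,-0.03,0,0,0,0.005],[0,0,-0.06,0,0,0,0.005],[0,0,-0.09,0,0,0,0.005],[0,0,-0.12,0,0,0,0.005],[0,0,-0.12,0,0,0,0.005],[0,0,-0.12,0,0,0,0.005]]
  ]
}}

```text
time: 4.45
ee_pos: [444.6, -319.1, 263.3]
tool_rot: [-1.764, 2.596, -0.0]
wrist_force: [0.5, 0.5, -3.0]
gripper_width: 0.205
finger_force: 58.8
```

```bash
cat > inhand.py <<'E'
from fit import *
from k import *
def heldfit(ns=('side','top')):
    s=sensors.state();Rr=R.from_rotvec(s['tool_rot']).as_matrix();p=s['ee_pos']
    Q=[]
    for n in ns:
        grab(n);W=cloud(load(n)).reshape(-1,3);W=W[np.isfinite(W).all(1)]
        q=(W-p)@Rr@F.T  # scoop-like axes centred at TCP
        q=q+[-50,0,142]
        ok=(q[:,0]>-66)&(q[:,0]<30)&(np.abs(q[:,1])<32)&(q[:,2]>-8)&(q[:,2]<126);Q.append(q[ok])
    def fit(P):
        def f(x): return model((P-x[:3])@R.from_euler('ZYX',x[3:],degrees=True).as_matrix())
        r=least_squares(f,[0,0,0,0,0,0],loss='soft_l1',f_scale=2,x_scale=[1,1,1,1,1,1]);return r.x.round(2),len(P),np.median(r.fun).round(2)
    for P in Q+[np.vstack(Q)]: print('held offset (heel xyz, yaw,pitch,roll)',*fit(P))
E
python3 - <<'E'
from inhand import *
json.dump(dict(p=[444.3,-319.1,263],R=Rt(68.4,0).tolist()),open('cmd.json','w'))
st();heldfit(('side','top','wrist'));st()
E
```

```text
t 4.45 p [ 444.6 -319.1  263.3] perr [0.31 0.   0.3 ] rerr deg [ 0.1  -0.12  0.01] F [ 0.5  0.5 -3. ] w 0.205 ff 58.77939999103546 q [-0.27  0.13 -0.24 -0.   -1.2  -0.11]
held offset (heel xyz, yaw,pitch,roll) [-1.14  0.4  -0.94 -0.32  0.05 -0.02] 1092 0.55
held offset (heel xyz, yaw,pitch,roll) [0. 0. 0. 0. 0. 0.] 0 nan
held offset (heel xyz, yaw,pitch,roll) [-2.51  2.71 -5.16  0.02  0.16  0.48] 1337 0.2
held offset (heel xyz, yaw,pitch,roll) [-2.37  2.29 -2.61  0.11  0.23  0.79] 2429 0.44
t 4.6 p [ 443.8 -318.8  261.3] perr [-0.46  0.28 -1.73] rerr deg [-0.12 -0.1   0.01] F [-0.   0.1 -2.4] w 0.199 ff 58.778496980667114 q [-0.27  0.14 -0.24 -0.   -1.2  -0.11]
  return _methods._mean(a, axis=axis, dtype=dtype,
  ret = ret.dtype.type(ret / rcount)
```

```bash
cat >> k.py <<'E'
OFF=(-49,-.4,143.);C=np.array([543.,24.6]);PS=91.5
U=np.array([np.cos(np.radians(PS)),np.sin(np.radians(PS))])
def heel(rad,z,th,psi=PS,dz=1.5): # heel at radial offset rad along U from the pot centre
    return tcp_from_heel([*(C+rad*U),z+dz],psi,th,OFF),Rt(psi,th)
E
python3 - <<'E'
from k import *
plan([heel(-3,115,25)])
E
```

```text
[-0.368, 0.0395, -0.0038, 0.088, 0.4304, -0.3967]  |mm|370 deg 34
```

{"method": "arm_command", "body": {
  "commands": [
    [[-0.04,0.004,-0.0004,0,0,0,0.005],[-0.08,0.008,-0.001,0,0,0,0.005],[-0.12,0.012,-0.002,0,0,0,0.005],[-0.16,0.016,-0.002,0.022,0.108,-0.099,0.005],[-0.2,0.02,-0.003,0.044,0.215,-0.198,0.005],[-0.24,0.025,-0.003,0.066,0.323,-0.297,0.005],[-0.28,0.03,-0.004,0.088,0.4304,-0.3967,0.005],[-0.32,0.035,-0.004,0.088,0.4304,-0.3967,0.005],[-0.35,0.038,-0.004,0.088,0.4304,-0.3967,0.005],[-0.368,0.0395,-0.0038,0.088,0.4304,-0.3967,0.005],[-0.368,0.0395,-0.0038,0.088,0.4304,-0.3967,0.005],[-0.368,0.0395,-0.0038,0.088,0.4304,-0.3967,0.005]]
  ]
}}

```text
time: 5.8
ee_pos: [542.9, 37.3, 265.8]
tool_rot: [2.008, -1.956, 0.443]
wrist_force: [-0.3, -0.3, -3.1]
gripper_width: 0.202
finger_force: 59.0
```

```bash
python3 - <<'E'
from inhand import *
st();heldfit(('side',));st()
im=load('side')['im'];cv2.imwrite('pics/s2.png',cv2.resize(im[60:280,220:480,::-1],None,fx=2.6,fy=2.6))
E
```

```text
t 5.8 p [542.9  37.3 265.8] perr [-0.15 -0.33 -0.97] rerr deg [-0.07 -0.04 -0.03] F [-0.3 -0.3 -3.1] w 0.202 ff 58.96767497062683 q [ 0.66  0.2  -0.38  0.36 -1.28 -0.79]
held offset (heel xyz, yaw,pitch,roll) [-3.37  0.84 -1.81 -0.03  0.56  0.69] 665 0.64
held offset (heel xyz, yaw,pitch,roll) [-3.37  0.84 -1.81 -0.03  0.56  0.69] 665 0.64
t 5.85 p [542.8  36.7 266.1] perr [-0.29 -0.87 -0.7 ] rerr deg [-0.06 -0.05  0.01] F [ 0.1 -0.7 -1.3] w 0.203 ff 58.96727979183197 q [ 0.66  0.19 -0.38  0.36 -1.28 -0.79]
```

View pics/s2.png

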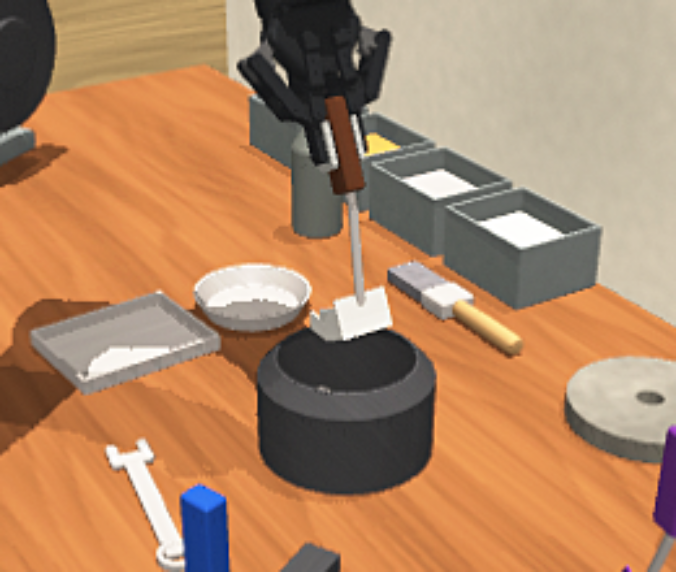

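The scoop hangs nose-down over the mouth (bowl at about (350,315) in the crop), still square in the grip. Now lowering it to just above the floor, then touching down.

```bash
sed -i 's/^OFF=(-49,-.4,143.)/OFF=(-48,-.5,143.7)/' k.py; python3 - <<'E'
from k import *
plan([heel(-4,60,25),heel(-4,9,25)])
E
```

```text
[-0.0234, -0.0001, 0.0495, -0.0, -0.0, -0.0]  |mm|55 deg 0
[-0.0449, -0.0001, 0.0958, -0.0, -0.0, -0.0]  |mm|106 deg 0
```

{"method": "arm_command", "body": {
  "commands": [
    [[-0.012,0,0.025,0,0,0,0.005],[-0.0234,0,0.0495,0,0,0,0.005],[-0.032,0,0.068,0,0,0,0.005],[-0.039,0,0.083,0,0,0,0.005],[-0.0449,0,0.0958,0,0,0,0.005],[-0.0449,0,0.0958,0,0,0,0.005],[-0.0449,0,0.0958,0,0,0,0.005]]
  ]
}}

```text
time: 6.55
ee_pos: [543.2, 36.9, 161.3]
tool_rot: [2.008, -1.958, 0.444]
wrist_force: [-0.1, 0.7, -2.3]
gripper_width: 0.205
finger_force: 58.9
```

```bash
python3 - <<'E'
from k import *
st()
im,_=grab('top');cv2.imwrite('pics/t3.png',cv2.resize(im[105:205,250:350,::-1],None,fx=5,fy=5,interpolation=cv2.INTER_CUBIC))
c=load('top');W=cloud(c)
b=(im.min(2)>110);P=W[125:195,270:335][b[125:195,270:335]];print(len(P),np.nanmedian(P,0))
plan([heel(-4,8,25),heel(-4,7,25),heel(-4,6,25),heel(-4,5,25)])
E
```

```text
t 6.55 p [543.2  36.9 161.3] perr [ 0.04 -0.89  0.34] rerr deg [-0.01 -0.07  0.06] F [-0.1  0.7 -2.3] w 0.205 ff 58.94451677799225 q [ 0.65  0.29 -0.53  0.4  -1.06 -0.88]
775 [539.52902689  20.75626652  26.49888613]
[-0.0004, -0.0, 0.0009, -0.0, -0.0, -0.0]  |mm|1 deg 0
[-0.0009, -0.0, 0.0018, -0.0, -0.0, -0.0]  |mm|2 deg 0
[-0.0013, -0.0, 0.0027, -0.0, -0.0, -0.0]  |mm|3 deg 0
[-0.0017, -0.0, 0.0036, -0.0, -0.0, -0.0]  |mm|4 deg 0
```

View pics/t3.png

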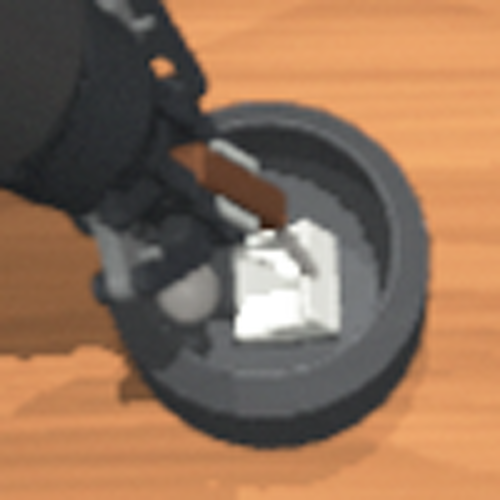

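The crop shows the ball at (188,290), straight ahead of the lip edge (x≈237, y 238–338). Alignment is good, so I'll feel for the floor.

{"method": "arm_command", "body": {
  "commands": [
    [[-0.0004,0,0.0009,0,0,0,0.005],[-0.0009,0,0.0018,0,0,0,0.005],[-0.0013,0,0.0027,0,0,0,0.005],[-0.0013,0,0.0027,0,0,0,0.005]]
  ]
}}

```text
time: 7.0
ee_pos: [543.2, 38.0, 157.9]
tool_rot: [2.009, -1.957, 0.444]
wrist_force: [-0.3, 0.9, -2.9]
gripper_width: 0.201
finger_force: 58.9
```

{"method": "arm_command", "body": {
  "commands": [
    [[-0.0004,0,0.0009,0,0,0,0.005],[-0.0009,0,0.0018,0,0,0,0.005],[-0.0009,0,0.0018,0,0,0,0.005]]
  ]
}}

```text
time: 7.3
ee_pos: [543.6, 38.0, 157.1]
tool_rot: [2.009, -1.957, 0.446]
wrist_force: [-3.4, 0.9, 8.5]
gripper_width: 0.205
finger_force: 60.3
```

```bash
python3 - <<'E'
from k import *
p,r=heel(-4,4,25);json.dump(dict(p=p.tolist(),R=r.tolist()),open('cmd.json','w'));st()
print(camera_info('side')['tvec'][:1]);st()
E
```

```text
t 7.3 p [543.6  38.  157.1] perr [0.49 0.14 1.08] rerr deg [ 0.08 -0.02 -0.  ] F [-3.4  0.9  8.5] w 0.205 ff 60.31795799732208 q [ 0.65  0.29 -0.53  0.41 -1.05 -0.89]
[-393.43185834]
t 7.3 p [543.6  38.  157.1] perr [0.49 0.14 1.08] rerr deg [ 0.08 -0.02 -0.  ] F [-3.4  0.9  8.5] w 0.205 ff 60.31795799732208 q [ 0.65  0.29 -0.53  0.41 -1.05 -0.89]
```

```bash
python3 - <<'E'
from k import *
plan([heel(-4,4.6,26),heel(14,4.6,26),heel(32,4.6,26)])
E
```

```text
[-0.0023, 0.0, -0.0014, -0.0, 0.0175, 0.0]  |mm|3 deg 1
[-0.0186, -0.0, -0.009, -0.0, 0.0175, 0.0]  |mm|21 deg 1
[-0.0349, 0.0, -0.0166, -0.0, 0.0175, 0.0]  |mm|39 deg 1
```

{"method": "arm_command", "body": {
  "commands": [
    [[-0.0023,0,-0.0014,0,0.0175,0,0.005],[-0.0064,0,-0.0033,0,0.0175,0,0.005],[-0.0105,0,-0.0052,0,0.0175,0,0.005],[-0.0146,0,-0.0071,0,0.0175,0,0.005],[-0.0186,0,-0.009,0,0.0175,0,0.005],[-0.0213,0,-0.0103,0,0.0175,0,0.005],[-0.024,0,-0.0115,0,0.0175,0,0.005],[-0.0268,0,-0.0128,0,0.0175,0,0.005],[-0.0295,0,-0.0141,0,0.0175,0,0.005],[-0.0322,0,-0.0153,0,0.0175,0,0.005],[-0.0349,0,-0.0166,0,0.0175,0,0.005],[-0.0349,0,-0.0166,0,0.0175,0,0.005]]
  ]
}}

```text
time: 8.5
ee_pos: [542.2, 76.2, 156.8]
tool_rot: [1.997, -1.944, 0.462]
wrist_force: [-0.1, -3.8, 6.2]
gripper_width: 0.201
finger_force: 59.9
```

```bash
python3 - <<'E'
from k import *
st()
im,_=grab('top');cv2.imwrite('pics/t4.png',cv2.resize(im[105:205,250:350,::-1],None,fx=5,fy=5,interpolation=cv2.INTER_CUBIC))
plan([heel(36,4.6,26),heel(40,4.6,26),heel(43,4.6,26)])
E
```

```text
t 8.5 p [542.2  76.2 156.8] perr [ 0.02 -0.31  0.48] rerr deg [-0.    0.08 -0.03] F [-0.1 -3.8  6.2] w 0.201 ff 59.881094098091125 q [ 0.72  0.32 -0.5   0.39 -1.09 -0.93]
[-0.0036, -0.0, -0.0017, -0.0, -0.0, 0.0]  |mm|4 deg 0
[-0.0072, -0.0, -0.0035, -0.0, -0.0, 0.0]  |mm|8 deg 0
[-0.0099, -0.0, -0.0048, -0.0, -0.0, 0.0]  |mm|11 deg 0
```

View pics/t4.png

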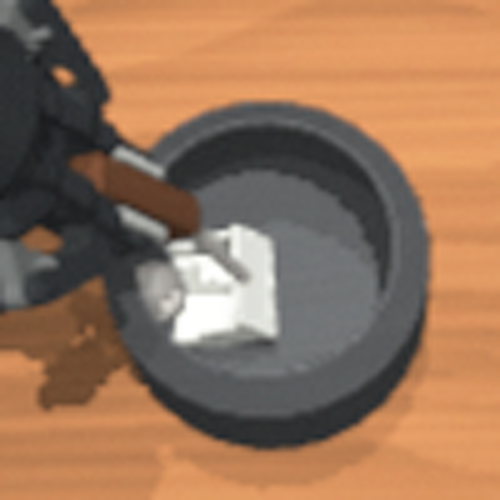

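The ball is at (160,290) against the wall with the lip (x≈175) at it. I'll push on slowly so the lip slides under.

{"method": "arm_command", "body": {
  "commands": [
    [[-0.0009,0,-0.0004,0,0,0,0.005],[-0.0018,0,-0.0009,0,0,0,0.005],[-0.0027,0,-0.0013,0,0,0,0.005],[-0.0036,0,-0.0017,0,0,0,0.005],[-0.0045,0,-0.0022,0,0,0,0.005],[-0.0054,0,-0.0026,0,0,0,0.005],[-0.0063,0,-0.003,0,0,0,0.005],[-0.0072,0,-0.0035,0,0,0,0.005],[-0.0072,0,-0.0035,0,0,0,0.005]]
  ]
}}

```text
time: 9.45
ee_pos: [541.9, 84.6, 156.2]
tool_rot: [1.998, -1.946, 0.46]
wrist_force: [0.1, -3.9, 4.9]
gripper_width: 0.203
finger_force: 59.7
```

```bash
python3 - <<'E'
from k import *
p,r=heel(40,4.6,26);json.dump(dict(p=p.tolist(),R=r.tolist()),open('cmd.json','w'));st()
im,_=grab('top');cv2.imwrite('pics/t5.png',cv2.resize(im[105:205,250:350,::-1],None,fx=5,fy=5,interpolation=cv2.INTER_CUBIC))
plan([heel(42,4.6,26),heel(44,4.6,26),heel(46,4.6,26)])
E
```

```text
t 9.45 p [541.9  84.6 156.2] perr [ 0.01  0.19 -0.14] rerr deg [ 0.01 -0.06 -0.  ] F [ 0.1 -3.9  4.9] w 0.203 ff 59.70986723899841 q [ 0.73  0.32 -0.49  0.38 -1.09 -0.94]
[-0.0018, -0.0, -0.0009, 0.0, 0.0, 0.0]  |mm|2 deg 0
[-0.0036, 0.0, -0.0018, 0.0, 0.0, 0.0]  |mm|4 deg 0
[-0.0054, 0.0, -0.0026, 0.0, 0.0, 0.0]  |mm|6 deg 0
```

View pics/t5.png

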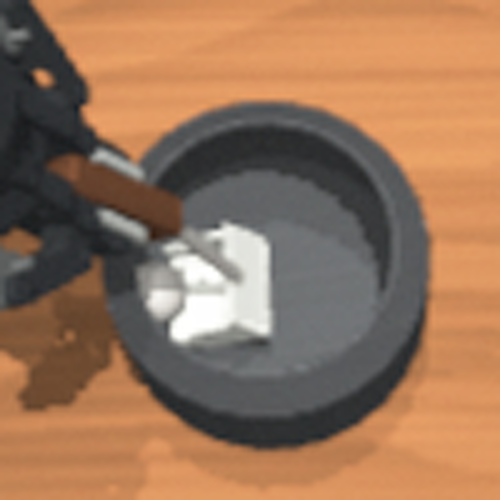

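The grip advanced about 9 mm but the bowl's back edge only about 2–3 mm, so the scoop may be pivoting in the pads. I'll measure that.

```bash
cat > hp.py <<'E'
from fit import *
from k import *
def pitchfit(new=True,rb=(57,14)):
    s=sensors.state();Rr=R.from_rotvec(s['tool_rot']).as_matrix();p=s['ee_pos'];Q=[]
    for n in('top','side'):
        if new: grab(n)
        W=cloud(load(n)).reshape(-1,3);W=W[np.isfinite(W).all(1)]
        rad=(W[:,:2]-C)@U; rr=np.hypot(*(W[:,:2]-C).T)
        q=(W-p)@Rr@F.T+OFF
        ok=(q[:,0]>-70)&(q[:,0]<30)&(np.abs(q[:,1])<30)&(q[:,2]>-10)&(q[:,2]<126)&(W[:,2]>12)&((rr<50)|(W[:,2]>97))
        Q.append(q[ok])
    g=np.array(OFF)
    for P in Q+[np.vstack(Q)]:
        if len(P)<30: continue
        # rotate about the grasp point by pitch a, shift dx,dz
        f=lambda x:model((P-g-[x[1],x[2],x[3]])@R.from_euler('Y',x[0],degrees=True).as_matrix()+g)
        r=least_squares(f,[0,0,0,0],loss='soft_l1',f_scale=1.5);x=r.x
        h=R.from_euler('Y',x[0],degrees=True).apply(-g)+g+x[1:]
        print('pitch %.1f shift'%x[0],x[1:].round(1),len(P),'med %.2f'%np.median(r.fun),'heel in nominal frame',h.round(1),'heel world rad,z',((p+Rr@F@(h-g))[:2]-C)@U,(p+Rr@F@(h-g))[2])
E
python3 - <<'E'
from hp import *
pitchfit()
E
```

```text
pitch 4.0 shift [-4.3 -0.5  3.7] 352 med 0.54 heel in nominal frame [-14.4  -0.5   0.8] heel world rad,z 27.754473122315908 12.900620222261125
pitch 5.4 shift [-1.4 -0.7  0.5] 232 med 0.89 heel in nominal frame [-15.1  -0.7  -3.3] heel world rad,z 25.28311951042229 9.555403689249147
pitch 4.8 shift [-2.6 -0.5  3.1] 584 med 0.69 heel in nominal frame [-14.7  -0.5  -0.4] heel world rad,z 26.926751008119655 12.023601034012103
```

The scoop has pivoted about 5° in the pads, so the grip was too soft. I'll squeeze harder, back off, lift out and re-measure it cleanly.

```bash
python3 - <<'E'
from k import *
p,r=heel(40,4.6,26);json.dump(dict(p=p.tolist(),R=r.tolist()),open('cmd.json','w'))
plan([heel(38,7,26),heel(14,8,26),heel(14,65,26),heel(10,115,26)])
E
```

```text
[0.0028, 0.0, -0.0013, 0.0, 0.0, 0.0]  |mm|3 deg 0
[0.0249, 0.0, 0.0083, 0.0, 0.0, 0.0]  |mm|26 deg 0
[0.0498, 0.0, -0.0429, 0.0, 0.0, 0.0]  |mm|66 deg 0
[0.0754, 0.0, -0.0861, 0.0, 0.0, 0.0]  |mm|114 deg 0
```

{"method": "arm_command", "body": {
  "commands": [
    [[0.0028,0,-0.0013,0,0,0,0.0],[0.0028,0,-0.0013,0,0,0,0.0],[0.01,0,0.0018,0,0,0,0.0],[0.0175,0,0.005,0,0,0,0.0],[0.0249,0,0.0083,0,0,0,0.0],[0.0374,0,-0.0173,0,0,0,0.0],[0.0498,0,-0.0429,0,0,0,0.0],[0.0626,0,-0.0645,0,0,0,0.0],[0.0754,0,-0.0861,0,0,0,0.0],[0.0754,0,-0.0861,0,0,0,0.0]]
  ],
  "grip_force": 120
}}

```text
time: 10.6
ee_pos: [544.1, 54.4, 270.0]
tool_rot: [2.001, -1.952, 0.463]
wrist_force: [-0.1, 0.2, -2.0]
gripper_width: 0.196
finger_force: 117.8
```

```bash
python3 - <<'E'
from inhand import *
st();heldfit(('side','wrist'))
import hp
hp.pitchfit()
im=load('top')['im'];W=cloud(load('top'));m=np.zeros((400,640),bool);m[130:190,270:335]=1
m&=(im.min(2)>110)&(W[...,2]>18)&(W[...,2]<42);print('ball',m.sum(),np.nanmedian(W[m],0),np.argwhere(m).mean(0))
E
```

```text
t 10.6 p [544.1  54.4 270. ] perr [1.4  0.01 3.25] rerr deg [ 0.29 -0.25  0.14] F [-0.1  0.2 -2. ] w 0.196 ff 117.75981545448303 q [ 0.69  0.2  -0.36  0.37 -1.31 -0.82]
held offset (heel xyz, yaw,pitch,roll) [-15.47   0.02  -4.82   0.4    5.1    0.13] 639 0.58
held offset (heel xyz, yaw,pitch,roll) [-1.419e+01  2.260e+00 -7.230e+00 -1.000e-02  4.880e+00  2.400e-01] 1792 0.26
held offset (heel xyz, yaw,pitch,roll) [-14.4    2.16  -7.24   0.04   4.95   0.93] 2431 0.38
pitch 5.5 shift [-0.8 -0.5  0.2] 604 med 0.52 heel in nominal frame [-14.9  -0.5  -3.7] heel world rad,z -5.035916160868359 119.57165048418926
pitch 4.8 shift [-1.2 -0.2  0.1] 657 med 0.64 heel in nominal frame [-13.3  -0.2  -3.4] heel world rad,z -3.5248487487911113 119.18824780656414
pitch 4.8 shift [-1.2 -0.3  0.1] 1261 med 0.56 heel in nominal frame [-13.3  -0.3  -3.4] heel world rad,z -3.5313073426727235 119.15206352085431
ball 77 [541.59023455  76.7719428   32.41275436] [161.36363636 282.75324675]
```

The ball is at about (541.6, ~79), at the wall. The scoop is pitched +5° in the hand and the grip is now 120 N. I'll correct the tool pitch and go in again, with lighter floor contact.

```bash
sed -i 's/^OFF=(-48,-.5,143.7)/OFF=(-47,-.3,143.6)/; s/return tcp_from_heel(\[\*(C+rad\*U),z+dz\],psi,th,OFF),Rt(psi,th)/return tcp_from_heel([*(C+rad*U),z+dz],psi,th,OFF),Rt(psi,th-DELTA)/' k.py; echo 'DELTA=5.' >> k.py; python3 - <<'E'
from k import *
plan([heel(-3,112,25),heel(-3,60,25),heel(0,9,25),heel(0,7,25)])
E
```

```text
[0.0118, 0.0002, 0.0094, -0.0, -0.1047, 0.0]  |mm|15 deg 6
[-0.011, 0.0002, 0.0561, -0.0, -0.1047, 0.0]  |mm|57 deg 6
[-0.036, 0.0002, 0.1006, -0.0, -0.1047, 0.0]  |mm|107 deg 6
[-0.0369, 0.0002, 0.1024, -0.0, -0.1047, 0.0]  |mm|109 deg 6
```

{"method": "arm_command", "body": {
  "commands": [
    [[0.0118,0.0002,0.0094,0,-0.1047,0,0],[0.0118,0.0002,0.0094,0,-0.1047,0,0],[0.0004,0.0002,0.0328,0,-0.1047,0,0],[-0.011,0.0002,0.0561,0,-0.1047,0,0],[-0.0235,0.0002,0.0784,0,-0.1047,0,0],[-0.031,0.0002,0.0917,0,-0.1047,0,0],[-0.036,0.0002,0.1006,0,-0.1047,0,0],[-0.0369,0.0002,0.1024,0,-0.1047,0,0],[-0.0369,0.0002,0.1024,0,-0.1047,0,0],[-0.0369,0.0002,0.1024,0,-0.1047,0,0]]
  ]
}}

```text
time: 11.8
ee_pos: [543.4, 43.1, 159.0]
tool_rot: [2.062, -2.008, 0.363]
wrist_force: [-0.1, 0.4, -1.8]
gripper_width: 0.195
finger_force: 117.8
```

```bash
python3 - <<'E'
from hp import *
st()
grab('top');im=load('top')['im'];W=cloud(load('top'));m=np.zeros((400,640),bool);m[130:190,270:335]=1
st()
q=json.load(open('cmd.json'))
plan([heel(0,6,25),heel(0,5.5,25),heel(0,5,25)]);json.dump(q,open('cmd.json','w'))
E
```

```text
t 11.8 p [543.4  43.1 159. ] perr [0.54 0.41 0.51] rerr deg [ 0.08 -0.1   0.01] F [-0.1  0.4 -1.8] w 0.195 ff 117.77534008026123 q [ 0.63  0.27 -0.51  0.34 -1.02 -0.81]
t 11.85 p [543.4  43.2 159.1] perr [0.56 0.46 0.62] rerr deg [ 0.09 -0.11  0.02] F [-0.5  0.  -2.7] w 0.197 ff 117.77496457099915 q [ 0.63  0.27 -0.51  0.34 -1.02 -0.81]
[-0.0003, -0.0, 0.001, -0.0, -0.0, 0.0]  |mm|1 deg 0
[-0.0005, -0.0, 0.0014, -0.0, -0.0, 0.0]  |mm|2 deg 0
[-0.0007, -0.0, 0.0019, -0.0, -0.0, 0.0]  |mm|2 deg 0
```

{"method": "arm_command", "body": {
  "commands": [
    [[-0.0003,0,0.001,0,0,0,0],[-0.0005,0,0.0014,0,0,0,0],[-0.0005,0,0.0014,0,0,0,0]]
  ]
}}

```text
time: 12.15
ee_pos: [542.9, 42.9, 157.0]
tool_rot: [2.061, -2.008, 0.363]
wrist_force: [0.1, 0.3, -1.8]
gripper_width: 0.195
finger_force: 117.8
```

{"method": "arm_command", "body": {
  "commands": [
    [[-0.0002,0,0.0005,0,0,0,0],[-0.0002,0,0.0005,0,0,0,0]]
  ]
}}

```text
time: 12.35
ee_pos: [543.1, 42.9, 156.8]
tool_rot: [2.061, -2.008, 0.363]
wrist_force: [-0.8, 0.2, 2.6]
gripper_width: 0.197
finger_force: 118.3
```

Light contact of about 4.5 N. Now pushing forward at this height with the firm grip.

```bash
python3 - <<'E'
from k import *
p,r=heel(0,5,25);json.dump(dict(p=p.tolist(),R=r.tolist()),open('cmd.json','w'))
plan([heel(20,5.2,25),heel(36,5.2,25)])
E
```

```text
[-0.0187, 0.0, -0.007, 0.0, 0.0, 0.0]  |mm|20 deg 0
[-0.0338, 0.0, -0.0125, 0.0, 0.0, 0.0]  |mm|36 deg 0
```

{"method": "arm_command", "body": {
  "commands": [
    [[-0.0047,0,-0.0018,0,0,0,0],[-0.0094,0,-0.0035,0,0,0,0],[-0.0141,0,-0.0053,0,0,0,0],[-0.0187,0,-0.007,0,0,0,0],[-0.0208,0,-0.0078,0,0,0,0],[-0.023,0,-0.0086,0,0,0,0],[-0.0252,0,-0.0094,0,0,0,0],[-0.0274,0,-0.0102,0,0,0,0],[-0.0295,0,-0.011,0,0,0,0],[-0.0316,0,-0.0117,0,0,0,0],[-0.0338,0,-0.0125,0,0,0,0],[-0.0338,0,-0.0125,0,0,0,0]]
  ]
}}

```text
time: 13.55
ee_pos: [542.0, 79.2, 156.7]
tool_rot: [2.061, -2.008, 0.362]
wrist_force: [-0.6, -2.7, 4.1]
gripper_width: 0.198
finger_force: 118.3
```

```bash
sed -i "s/q=(W-p)@Rr@F.T+OFF/q=(W-p)@Rr@F.T@R.from_euler('Y',DELTA,degrees=True).as_matrix()+OFF/; s/(p+Rr@F@(h-g))/(p+Rr@F@R.from_euler('Y',DELTA,degrees=True).as_matrix()@(h-g))/g" hp.py; python3 - <<'E'
from hp import *
st();pitchfit();st()
im=load('top')['im'];cv2.imwrite('pics/t6.png',cv2.resize(im[105:205,250:350,::-1],None,fx=5,fy=5,interpolation=cv2.INTER_CUBIC))
E
```

```text
t 13.55 p [542.   79.2 156.7] perr [ 0.16  0.51 -0.04] rerr deg [ 0.03 -0.08 -0.01] F [-0.6 -2.7  4.1] w 0.198 ff 118.32926630973816 q [ 0.68  0.29 -0.48  0.32 -1.04 -0.85]
pitch 0.1 shift [-1.  -0.2  0.9] 299 med 0.63 heel in nominal frame [-1.4 -0.2  0.8] heel world rad,z 35.86196399364246 7.933408666457865
pitch -0.2 shift [-1.1 -0.3  1.5] 236 med 0.89 heel in nominal frame [-0.6 -0.3  1.7] heel world rad,z 36.91834318946056 8.379285236366854
pitch 0.3 shift [-0.7 -0.2  1.3] 535 med 0.72 heel in nominal frame [-1.5 -0.2  1.1] heel world rad,z 35.896950091635105 8.230354605276432
t 13.65 p [542.   79.1 156.7] perr [ 0.16  0.43 -0.04] rerr deg [ 0.04 -0.09  0.  ] F [-0.4 -1.9  3.1] w 0.197 ff 118.37660908699036 q [ 0.68  0.29 -0.48  0.32 -1.04 -0.85]
```

View pics/t6.png

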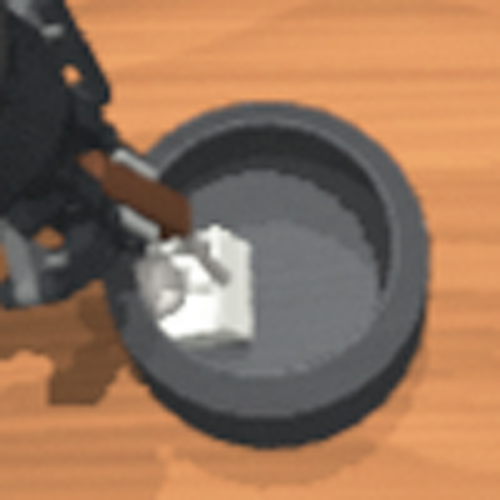

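No slip now, and the ball at (165,288) sits over the lip's front between the sides. I'll advance the remaining ~7 mm.

```bash
python3 - <<'E'
from k import *
plan([heel(40,5.3,25),heel(43,5.3,25)])
E
```

```text
[-0.0037, -0.0, -0.0015, 0.0, 0.0, 0.0]  |mm|4 deg 0
[-0.0065, -0.0, -0.0025, 0.0, 0.0, 0.0]  |mm|7 deg 0
```

{"method": "arm_command", "body": {
  "commands": [
    [[-0.001,0,-0.0004,0,0,0,0],[-0.0019,0,-0.0008,0,0,0,0],[-0.0028,0,-0.0012,0,0,0,0],[-0.0037,0,-0.0015,0,0,0,0],[-0.0047,0,-0.0018,0,0,0,0],[-0.0056,0,-0.0022,0,0,0,0],[-0.0056,0,-0.0022,0,0,0,0]]
  ]
}}

```text
time: 14.35
ee_pos: [541.8, 85.2, 156.7]
tool_rot: [2.061, -2.008, 0.362]
wrist_force: [-0.4, -2.7, 1.7]
gripper_width: 0.199
finger_force: 118.4
```

Lip at about 66 mm with no wall jam. Now righting the scoop about its heel, slightly nose-up.

```bash
python3 - <<'E'
from k import *
p,r=heel(42,5.3,25);json.dump(dict(p=p.tolist(),R=r.tolist()),open('cmd.json','w'))
plan([heel(42,z,th) for th,z in zip([22,19,16,13,10,7,4,1,-2,-5,-8,-8],[5.8,6.3,6.8,7.3,7.8,8.3,9,10,11,12,13,13])])
E
```

```text
[0.0078, 0.0, 0.0015, -0.0, -0.0524, 0.0]  |mm|8 deg 3
[0.0155, 0.0, 0.0035, 0.0, -0.1047, -0.0]  |mm|16 deg 6
[0.0231, 0.0, 0.0058, -0.0, -0.1571, 0.0]  |mm|24 deg 9
[0.0305, 0.0, 0.0085, 0.0, -0.2094, -0.0]  |mm|32 deg 12
[0.0378, -0.0, 0.0115, 0.0, -0.2618, -0.0]  |mm|39 deg 15
[0.0448, 0.0, 0.015, -0.0, -0.3142, 0.0]  |mm|47 deg 18
[0.0517, 0.0, 0.0186, -0.0, -0.3665, 0.0]  |mm|55 deg 21
[0.0585, -0.0, 0.0223, 0.0, -0.4189, 0.0]  |mm|63 deg 24
[0.065, 0.0, 0.0263, -0.0, -0.4712, 0.0]  |mm|70 deg 27
[0.0713, -0.0, 0.0306, -0.0, -0.5236, 0.0]  |mm|78 deg 30
[0.0772, -0.0, 0.0352, 0.0, -0.576, -0.0]  |mm|85 deg 33
[0.0772, -0.0, 0.0352, 0.0, -0.576, -0.0]  |mm|85 deg 33
```

{"method": "arm_command", "body": {
  "commands": [
    [[0.0078,0,0.0015,0,-0.0524,0,0],[0.0155,0,0.0035,0,-0.1047,0,0],[0.0231,0,0.0058,0,-0.1571,0,0],[0.0305,0,0.0085,0,-0.2094,0,0],[0.0378,0,0.0115,0,-0.2618,0,0],[0.0448,0,0.015,0,-0.3142,0,0],[0.0517,0,0.0186,0,-0.3665,0,0],[0.0585,0,0.0223,0,-0.4189,0,0],[0.065,0,0.0263,0,-0.4712,0,0],[0.0713,0,0.0306,0,-0.5236,0,0],[0.0772,0,0.0352,0,-0.576,0,0],[0.0772,0,0.0352,0,-0.576,0,0]]
  ]
}}

```text
time: 15.55
ee_pos: [544.2, -0.6, 149.0]
tool_rot: [-2.125, 2.076, 0.246]
wrist_force: [-0.3, 0.2, -3.7]
gripper_width: 0.194
finger_force: 117.6
```

```bash
python3 - <<'E'
from hp import *
st();pitchfit()
im=load('top')['im'];cv2.imwrite('pics/t7.png',cv2.resize(im[105:205,250:350,::-1],None,fx=5,fy=5,interpolation=cv2.INTER_CUBIC))
q=json.load(open('cmd.json'));plan([heel(4,16,-8),heel(4,60,-8),heel(4,125,-8)])
json.dump(q,open('cmd.json','w'))
E
```

```text
t 15.55 p [544.2  -0.6 149. ] perr [ 0.29 -0.77 -1.17] rerr deg [ 0.04 -0.19  0.17] F [-0.3  0.2 -3.7] w 0.194 ff 117.60685801506042 q [ 0.19  0.25 -0.29 -0.27 -1.01 -0.03]
pitch -2.3 shift [2.3 2.8 0.7] 357 med 1.97 heel in nominal frame [8.  2.8 2.6] heel world rad,z 49.24195431494055 17.26544378621344
pitch -8.4 shift [ -3.1  -0.6 -11.1] 145 med 1.39 heel in nominal frame [17.4 -0.6 -2.7] heel world rad,z 59.32657446706594 13.356746857619953
pitch -5.5 shift [-2.7  0.1 -2.3] 502 med 1.72 heel in nominal frame [10.9  0.1  2.8] heel world rad,z 52.08806504192074 17.90548079442536
[0.0364, -0.0, -0.0115, -0.0, 0.0, -0.0]  |mm|38 deg 0
[0.0265, -0.0, -0.0544, -0.0, 0.0, -0.0]  |mm|60 deg 0
[0.0119, -0.0, -0.1177, -0.0, 0.0, -0.0]  |mm|118 deg 0
```

View pics/t7.png

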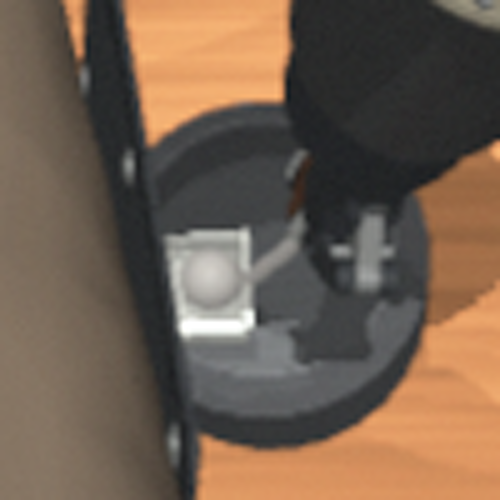

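The ball sits in the righted scoop at (210,277). Lifting it out through the middle of the mouth.

```bash
python3 - <<'E'
from k import *
plan([heel(12,16,-8),heel(12,60,-8),heel(12,130,-8)])
E
```

```text
[0.0286, 0.0, -0.0097, -0.0, 0.0, -0.0]  |mm|30 deg 0
[0.0187, 0.0, -0.0526, -0.0, 0.0, -0.0]  |mm|56 deg 0
[0.0029, 0.0, -0.1208, -0.0, 0.0, -0.0]  |mm|121 deg 0
```

{"method": "arm_command", "body": {
  "commands": [
    [[0.006,0,-0.002,0,0,0,0],[0.014,0,-0.0047,0,0,0,0],[0.022,0,-0.0075,0,0,0,0],[0.0286,0,-0.0097,0,0,0,0],[0.0265,0,-0.019,0,0,0,0],[0.023,0,-0.034,0,0,0,0],[0.0187,0,-0.0526,0,0,0,0],[0.0145,0,-0.071,0,0,0,0],[0.0102,0,-0.0895,0,0,0,0],[0.006,0,-0.108,0,0,0,0],[0.0029,0,-0.1208,0,0,0,0],[0.0029,0,-0.1208,0,0,0,0]]
  ]
}}

```text
time: 16.85
ee_pos: [545.7, -29.8, 269.5]
tool_rot: [-2.128, 2.071, 0.239]
wrist_force: [-0.2, 0.0, -3.0]
gripper_width: 0.2
finger_force: 117.7
```

```bash
cat > ballchk.py <<'E'
from hp import *
def ballchk():
    s=sensors.state();Rr=R.from_rotvec(s['tool_rot']).as_matrix();p=s['ee_pos'];Rs=Rr@F@R.from_euler('Y',DELTA,degrees=True).as_matrix()
    for n in('side','top','wrist'):
        grab(n);W=cloud(load(n)).reshape(-1,3);W=W[np.isfinite(W).all(1)];q=(W-p)@Rs+OFF
        i=q[(np.abs(q[:,1])<17)&(q[:,0]>-24)&(q[:,0]<20)&(q[:,2]>8)&(q[:,2]<45)]
        m=q[(np.abs(q[:,0])<45)&(np.abs(q[:,1])<40)&(q[:,2]>-15)&(q[:,2]<60)]
        print(n,'inside pts',len(i),i.mean(0).round(1) if len(i) else '',i.max(0).round(1) if len(i) else '','bowl pts',len(m))
        if len(i)>20:
            r=least_squares(lambda x:np.linalg.norm(i-x,axis=1)-15,[-10,0,18],loss='soft_l1');print('  sphere',r.x.round(1),np.median(np.abs(r.fun)).round(2))
E
python3 - <<'E'
from ballchk import *
st();ballchk();st()
E
```

```text
t 16.85 p [545.7 -29.8 269.5] perr [1.02 0.07 2.27] rerr deg [ 0.25 -0.07 -0.07] F [-0.2  0.  -3. ] w 0.2 ff 117.68333673477173 q [ 0.14  0.15 -0.12 -0.24 -1.27 -0.04]
side inside pts 72 [-5.3  1.7 24.3] [19.5 13.  32.9] bowl pts 514
  sphere [-3.3 -2.5 17.7] 2.47
top inside pts 39 [-18.8  -1.   25.1] [-14.    9.4  30.6] bowl pts 182
  sphere [-10.1  -2.9  15.6] 0.53
wrist inside pts 102 [-17.9  -6.9  19.2] [-6.9 13.1 23.4] bowl pts 1481
  sphere [-11.   -0.8  12.7] 0.28
t 17.0 p [544.3 -29.6 266.1] perr [-0.47  0.25 -1.09] rerr deg [-0.05 -0.09  0.01] F [-0.4  0.1 -2.8] w 0.199 ff 117.68432378768921 q [ 0.14  0.16 -0.13 -0.24 -1.27 -0.04]
```

The ball is confirmed inside the lifted scoop, against the back wall at (-10.5, -1, ~16) in scoop axes. Moving to the tray.

```bash
python3 - <<'E'
from k import *
def th(x,y,z,t): return tcp_from_heel([x,y,z+1.5],PS,t,OFF),Rt(PS,t-DELTA)
a=np.r_[C+12*U,130];b=np.array([448.4,289,90])
plan([th(*(a+s*(b-a)),-8) for s in(.03,.1,.2,.32,.45,.57,.69,.8,.89,.96,1,1)])
E
```

```text
[-0.0071, 0.0026, 0.0029, -0.0, 0.0, -0.0]  |mm|8 deg 0
[-0.0239, 0.0088, 0.0096, -0.0, 0.0, -0.0]  |mm|27 deg 0
[-0.0478, 0.0175, 0.0193, -0.0, 0.0, -0.0]  |mm|54 deg 0
[-0.0765, 0.028, 0.0308, -0.0, 0.0, -0.0]  |mm|87 deg 0
[-0.1076, 0.0394, 0.0434, -0.0, 0.0, -0.0]  |mm|123 deg 0
[-0.1363, 0.05, 0.0549, -0.0, 0.0, -0.0]  |mm|155 deg 0
[-0.165, 0.0605, 0.0665, -0.0, 0.0, -0.0]  |mm|188 deg 0
[-0.1914, 0.0701, 0.0771, -0.0, 0.0, -0.0]  |mm|218 deg 0
[-0.2129, 0.078, 0.0857, -0.0, 0.0, -0.0]  |mm|242 deg 0
[-0.2296, 0.0841, 0.0925, -0.0, 0.0, -0.0]  |mm|261 deg 0
[-0.2392, 0.0876, 0.0963, -0.0, 0.0, -0.0]  |mm|272 deg 0
[-0.2392, 0.0876, 0.0963, -0.0, 0.0, -0.0]  |mm|272 deg 0
```

{"method": "arm_command", "body": {
  "commands": [
    [[-0.0071,0.0026,0.0029,0,0,0,0],[-0.0239,0.0088,0.0096,0,0,0,0],[-0.0478,0.0175,0.0193,0,0,0,0],[-0.0765,0.028,0.0308,0,0,0,0],[-0.1076,0.0394,0.0434,0,0,0,0],[-0.1363,0.05,0.0549,0,0,0,0],[-0.165,0.0605,0.0665,0,0,0,0],[-0.1914,0.0701,0.0771,0,0,0,0],[-0.2129,0.078,0.0857,0,0,0,0],[-0.2296,0.0841,0.0925,0,0,0,0],[-0.2392,0.0876,0.0963,0,0,0,0],[-0.2392,0.0876,0.0963,0,0,0,0]]
  ]
}}

```text
time: 18.2
ee_pos: [449.5, 223.5, 226.5]
tool_rot: [-2.132, 2.073, 0.245]
wrist_force: [1.2, 0.1, -1.9]
gripper_width: 0.194
finger_force: 117.6
```

```bash
python3 - <<'E'
from ballchk import *
st();ballchk()
def th(x,y,z,t): return tcp_from_heel([x,y,z+1.5],PS,t,OFF),Rt(PS,t-DELTA)
plan([th(448.4,289,75,-5),th(448.4,289,60,-2),th(448.4,289,45,0),th(448.4,289,30,0),th(448.4,289,18,0),th(448.4,289,10,0),th(448.4,289,7,0)])
E
```

```text
t 18.2 p [449.5 223.5 226.5] perr [-0.95  1.03 -0.71] rerr deg [-0.07 -0.04 -0.09] F [ 1.2  0.1 -1.9] w 0.194 ff 117.5764524936676 q [ 0.71  0.04 -0.37 -0.21 -1.03 -0.59]
side inside pts 46 [-7.9  5.  25.2] [19.6 14.5 34.7] bowl pts 355
  sphere [-7.9  1.4 16.4] 1.28
top inside pts 105 [ 8.1  0.2 17. ] [19.8 17.  33.2] bowl pts 264
  sphere [ 9.  -1.  21.4] 2.35
wrist inside pts 74 [-20.2   2.8  21.6] [-10.6  15.1  27.3] bowl pts 1473
  sphere [-11.2   0.5  17. ] 0.24
[-0.0044, 0.0, 0.013, 0.0, 0.0524, 0.0]  |mm|14 deg 3
[-0.0088, 0.0, 0.0265, 0.0, 0.1048, 0.0]  |mm|28 deg 6
[-0.0107, 0.0, 0.0405, -0.0, 0.1397, -0.0]  |mm|42 deg 8
[-0.0073, 0.0, 0.0551, -0.0, 0.1397, -0.0]  |mm|56 deg 8
[-0.0046, 0.0, 0.0668, -0.0, 0.1397, -0.0]  |mm|67 deg 8
[-0.0028, 0.0, 0.0746, -0.0, 0.1397, -0.0]  |mm|75 deg 8
[-0.0022, 0.0, 0.0775, -0.0, 0.1397, -0.0]  |mm|78 deg 8
```

The wrist view still shows the ball at (-11, 0.5, 17), inside. Lowering upright to just above the tray floor.

{"method": "arm_command", "body": {
  "commands": [
    [[-0.0044,0,0.013,0,0.0524,0,0],[-0.0088,0,0.0265,0,0.1048,0,0],[-0.0107,0,0.0405,0,0.1397,0,0],[-0.0073,0,0.0551,0,0.1397,0,0],[-0.0046,0,0.0668,0,0.1397,0,0],[-0.0028,0,0.0746,0,0.1397,0,0],[-0.0022,0,0.0775,0,0.1397,0,0],[-0.0022,0,0.0775,0,0.1397,0,0]]
  ]
}}

```text
time: 19.15
ee_pos: [450.3, 241.9, 152.2]
tool_rot: [-2.204, 2.149, 0.097]
wrist_force: [0.7, 0.3, -1.7]
gripper_width: 0.193
finger_force: 117.5
```

```bash
python3 - <<'E'
from ballchk import *
import inhand
st()
s=sensors.state();Rr=R.from_rotvec(s['tool_rot']).as_matrix();p=s['ee_pos'];Rs=Rr@F@R.from_euler('Y',DELTA,degrees=True).as_matrix()
Q=[]
for n in('side','wrist'):
    grab(n);W=cloud(load(n)).reshape(-1,3);W=W[np.isfinite(W).all(1)];W=W[W[:,2]>20];q=(W-p)@Rs+OFF
    ball=np.linalg.norm(q-[-10.5,0,17.5],axis=1)<17.5
    P=q[(q[:,0]>-66)&(q[:,0]<30)&(np.abs(q[:,1])<30)&(q[:,2]<126)&~ball]
    f=lambda x:model((P-x[:3])@R.from_euler('ZYX',x[3:],degrees=True).as_matrix())
    r=least_squares(f,np.zeros(6),loss='soft_l1',f_scale=2);x=r.x;h=p+Rs@(x[:3]-OFF)
    Rw=Rs@R.from_euler('ZYX',x[3:],degrees=True).as_matrix()
    print(n,len(P),'heel world',h.round(1),'world yaw/pitch/roll',R.from_matrix(Rw).as_euler('ZYX',degrees=True).round(2),np.median(r.fun).round(2))
def th(x,y,z,t): return tcp_from_heel([x,y,z+1.5],PS,t,OFF),Rt(PS,t-DELTA)
plan([th(448.4,289,z,0) for z in(6,5,4,3,2,1)])
E
```

```text
t 19.15 p [450.3 241.9 152.2] perr [ 0.33 -0.14  0.07] rerr deg [ 0.02 -0.07  0.04] F [ 0.7  0.3 -1.7] w 0.193 ff 117.45416522026062 q [ 0.83  0.15 -0.47 -0.08 -0.89 -0.76]
side 285 heel world [448.8 288.6   9.7] world yaw/pitch/roll [91.4   0.21  0.18] 0.67
wrist 1144 heel world [448.4 289.1   7.3] world yaw/pitch/roll [ 9.143e+01 -1.400e-01 -5.000e-02] 0.24
[0.0001, 0.0, 0.001, 0.0, -0.0, -0.0]  |mm|1 deg 0
[0.0002, 0.0, 0.002, 0.0, -0.0, -0.0]  |mm|2 deg 0
[0.0003, 0.0, 0.003, 0.0, -0.0, -0.0]  |mm|3 deg 0
[0.0004, 0.0, 0.004, 0.0, -0.0, -0.0]  |mm|4 deg 0
[0.0005, 0.0, 0.005, 0.0, -0.0, -0.0]  |mm|5 deg 0
[0.0006, 0.0, 0.006, 0.0, -0.0, -0.0]  |mm|6 deg 0
```

Upright (pitch ≈0) and over the tray centre. Touching down.

{"method": "arm_command", "body": {
  "commands": [
    [[0.0001,0,0.001,0,0,0,0],[0.0002,0,0.002,0,0,0,0],[0.0003,0,0.003,0,0,0,0],[0.0003,0,0.0035,0,0,0,0],[0.0003,0,0.0035,0,0,0,0]]
  ]
}}

```text
time: 19.75
ee_pos: [450.0, 242.3, 148.7]
tool_rot: [-2.205, 2.148, 0.097]
wrist_force: [0.1, -0.3, -2.9]
gripper_width: 0.195
finger_force: 117.5
```

{"method": "arm_command", "body": {
  "commands": [
    [[0,0,0.0006,0,0,0,0],[0,0,0.0012,0,0,0,0],[0,0,0.0012,0,0,0,0]]
  ]
}}

```text
time: 20.05
ee_pos: [450.0, 242.4, 147.4]
tool_rot: [-2.205, 2.148, 0.097]
wrist_force: [-0.3, -0.1, -3.1]
gripper_width: 0.196
finger_force: 117.5
```

{"method": "arm_command", "body": {
  "commands": [
    [[0,0,0.0005,0,0,0,0],[0,0,0.001,0,0,0,0],[0,0,0.001,0,0,0,0]]
  ]
}}

```text
time: 20.35
ee_pos: [450.3, 242.6, 147.1]
tool_rot: [-2.205, 2.147, 0.097]
wrist_force: [-1.6, -0.8, 4.2]
gripper_width: 0.196
finger_force: 118.7
```

Contact. Easing the grip force, then opening.

{"method": "arm_command", "body": {
  "commands": [
    [[0,0,0.001,0,0,0,0],[0,0,0.001,0,0,0,0],[0,0,0.001,0,0,0,0.02],[0,0,0.001,0,0,0,0.025],[0,0,0.001,0,0,0,0.03],[0,0,0.001,0,0,0,0.04],[0,0,0.001,0,0,0,0.05],[0,0,0.001,0,0,0,0.06],[0,0,0.001,0,0,0,0.06],[0,0,0.001,0,0,0,0.06],[0,0,0.001,0,0,0,0.06]]
  ],
  "grip_force": 20
}}

```text
time: 21.45
ee_pos: [450.1, 242.6, 145.6]
tool_rot: [-2.205, 2.148, 0.097]
wrist_force: [0.0, 0.4, -0.2]
gripper_width: 0.7
finger_force: 0.0
```

{"method": "arm_command", "body": {
  "commands": [
    [[0,0,-0.01,0,0,0,0.06],[0,0,-0.03,0,0,0,0.06],[0,0,-0.06,0,0,0,0.06],[0,0,-0.09,0,0,0,0.06],[0,0,-0.12,0,0,0,0.06],[0,0,-0.14,0,0,0,0.06],[0,0,-0.14,0,0,0,0.06]]
  ]
}}

```text
time: 22.15
ee_pos: [451.6, 230.7, 289.2]
tool_rot: [-2.201, 2.143, 0.095]
wrist_force: [-0.1, 0.1, -0.3]
gripper_width: 0.703
finger_force: 0.0
```

```bash
python3 - <<'E'
from fit import *
s=sensors.state();print(s['time'],s['ee_pos'].round(1),s['wrist_force'].round(1),s['finger_force'])
Rs=R.from_euler('Z',91.4,degrees=True).as_matrix();h0=np.array([448.5,289,3])
for n in('side','wrist','top'):
    grab(n);W=cloud(load(n)).reshape(-1,3);W=W[np.isfinite(W).all(1)];q=(W-h0)@Rs
    ball=np.linalg.norm(q-[-10.5,0,17.5],axis=1)<17.5
    P=q[(q[:,0]>-68)&(q[:,0]<30)&(np.abs(q[:,1])<30)&(q[:,2]<195)&(q[:,2]>4)&~ball]
    if len(P)>60:
        f=lambda x:model((P-x[:3])@R.from_euler('ZYX',x[3:],degrees=True).as_matrix())
        r=least_squares(f,np.zeros(6),loss='soft_l1',f_scale=2);print(n,len(P),r.x.round(2),np.median(r.fun).round(2))
    i=q[(np.abs(q[:,1])<17)&(q[:,0]>-23)&(q[:,0]<15)&(q[:,2]>10)&(q[:,2]<40)]
    if len(i)>15:
        r=least_squares(lambda x:np.linalg.norm(i-x,axis=1)-15,[-10,0,18],loss='soft_l1',f_scale=1);print('  ball',len(i),r.x.round(1),np.median(np.abs(r.fun)).round(2))
E
```

```text
22.15 [451.6 230.7 289.2] [-0.1  0.1 -0.3] 0.0
side 692 [-24.72  -0.38   6.33  -3.98  10.01   1.07] 2.65
  ball 33 [-9.9  0.6 17.2] 1.61
wrist 1493 [-6.12  0.03 -3.39 -0.54  2.44  0.24] 0.88
  ball 16 [-8.9  1.  16.3] 0.21
top 569 [-2.2  -1.65 -0.24 -1.3   1.6   0.36] 0.81
  ball 121 [-7.7  0.3 17.4] 0.83
```

Ball is in the scoop. The tilt fit is contaminated by the tray walls, so I'll refit using only points above the rim.

```bash
python3 - <<'E'
from fit import *
Rs=R.from_euler('Z',91.4,degrees=True).as_matrix();h0=np.array([448.5,289,3]);A=[]
for n in('side','wrist','top'):
    W=cloud(load(n)).reshape(-1,3);W=W[np.isfinite(W).all(1)];q=(W-h0)@Rs
    P=q[(q[:,0]>-68)&(q[:,0]<28)&(np.abs(q[:,1])<30)&(q[:,2]<188)&(q[:,2]>19)&~(np.linalg.norm(q-[-10,0,17.5],axis=1)<17.5)];A.append(P)
for P in A+[np.vstack(A)]:
    f=lambda x:model((P-x[:3])@R.from_euler('ZYX',x[3:],degrees=True).as_matrix())
    r=least_squares(f,np.zeros(6),loss='soft_l1',f_scale=1.5);g=P[P[:,2]>118];print(len(P),r.x.round(2),np.median(r.fun).round(2),'grip pts',len(g),g.min(0).round(),g.max(0).round(), 'low half x',np.percentile(g[g[:,2]<145][:,0],[5,95]).round(1) if (g[:,2]<145).sum() else '','high',np.percentile(g[g[:,2]>160][:,0],[5,95]).round(1))
E
```

```text
487 [ 0.6  -1.13  0.2   0.    0.5   0.18] 0.85 grip pts 286 [-65. -11. 118.] [-36.  10. 188.] low half x [-61.9 -41.1] high [-61.7 -40.2]
1169 [ 2.    0.08 -1.3  -0.25 -0.39  0.2 ] 0.37 grip pts 995 [-62.  -9. 118.] [-38.   9. 188.] low half x [-60.9 -59.2] high [-61.7 -40.7]
317 [ 2.68 -1.42  0.01  0.4  -0.19 -0.1 ] 0.35 grip pts 230 [-61. -10. 118.] [-36.   8. 188.] low half x [-60.2 -41.2] high [-60.1 -39. ]
1973 [ 2.   -0.92 -1.11  0.35 -0.3   0.04] 0.56 grip pts 1511 [-65. -11. 118.] [-36.  10. 188.] low half x [-61.  -44.5] high [-61.6 -40.4]
```

The scoop stands upright (tilt under 0.5°) at the tray centre with the ball in it, and the gripper is clear. Handing in.

```bash
python3 -c "
from workcell import robot
print(robot.job_done())"
```

```text
the job is handed in; nothing more can be done
None
```

The job is handed in: the scoop stands upright in the rectangular tray with the ball still in it and the gripper clear, at about 22 s; the first push slipped in the grip and was redone with a firmer one.

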